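# Swap two paste jars under the stall's glass guard

## Robot

A 7-joint arm with a two-finger parallel gripper is mounted at the origin on the work surface. World frame = base frame: x ahead of the robot, y to its left, z up, the work surface at z = 0. Lengths are in m, angles in degrees, forces in N, time in s.
With the tool pointing down it reaches from about 0.35 to 0.775 m from the base axis. Payload 3.1 kg.
Tool frame: the origin (TCP) lies on the centre line of the jaws, within the pads' length; the fingertips stand 17 mm ahead of it and the grasp point (between the pads) lies 2 mm behind it (robot.tip_reach is the distance from the TCP to the fingertips, in m); z points along the fingers, y is the line along which they close (so a half turn about z gives the same grasp; the last joint's range is limited). The gripper opens to 85 mm and grips with 20 to 120 N. Pads are 22 mm wide; open, the fingers measure 114 mm over their backs; the gripper's body (76 mm by 85 mm) begins 54 mm behind the grasp point. The pads swing forward as they close: fully open they stand 13 mm farther back than shut.
Start: joints at [-75.155, 17.813, 0.802, 86.603, -0.252, 75.585, -1.558], TCP at [0.163, 0.525, 0.221] pointing down, gripper open.
Joint ranges: [-154.91, 154.91], [-16.99, 109.72], [-72.82, 74.43], [7.12, 147.25], [-82.49, 262.49], [11.32, 116.49], [-174.64, 174.64]. Speed limits (degrees/s): [159.86, 159.86, 180, 180, 180, 180, 180].

## Interface

Orientations are given as [roll, pitch, yaw] about the fixed x, y, z axes, in that order (R = Rz(yaw) Ry(pitch) Rx(roll)).
In Python, from station import robot, fingers, vision, workorder, recognise gives the robot as it stands. Calls block until the motion is done:
- robot.move_to(position, orientation): joint-space move of the TCP to a pose.
- robot.line_to(position, orientation=None, velocity=0.15, f_stop=None): straight line of the TCP; orientation=None keeps the orientation; velocity is the mean speed in m/s. With f_stop (N) it stops when the force on the tool has changed by that much, and returns True; else False.
- robot.move_j(angles): joint-space move.
- fingers.gripper_to(opening, force=None): opening from 0.0 (shut) to 1.0 (fully open); force is the grip in N (None keeps the last); returns when the fingers have stopped.
- robot.pause(seconds).
- robot.inverse_kinematics(position, orientation): joint angles nearest the present ones, or None.
- vision.grab_frame(name): name is "scene" or "top"; returns the picture (384x512x3 uint8, red, green, blue); there is no depth.
- vision.calibration(name): a dict with "mtx" (3x3 intrinsics, pixels), "extrinsics" (4x4, takes a point from world to camera coordinates). Camera axes: x right, y up, looking along -z (the intrinsics and any distortion apply to the point x, -y, -z); pixel columns grow to the right and rows downward; lengths in m; the calibration is good to about 2 mm. A picture is of the moment at which its call begins. calibration takes no time and is no camera call.
A pose or a line that the arm cannot do raises robot.PlanningError and nothing moves.
- workorder.close_job(): hands the job in; it is judged then, once.
Trained networks look in the newest picture that a camera, given by its name, has taken for a name from the list of things; names that differ only in an ending like _2 or _b are one class to them, and where a whole thing is asked for, a point or a joint stands for the part that bears it (a point fixed in the world has none). Each returns a list of dicts, best first, with "p" (0 to 1); they miss things now and then, are a little off and sometimes report something else, mostly with a low value. They report only what shows in the picture. A call takes as long as a camera call. They do not tell look-alikes from the thing itself.
- recognise(label, camera): "rect" ([centre column, centre row, width, height] in pixels, round what is visible of it).
Readings, each from a call of its own:
- robot.current_time_s(): time.
- robot.current_joint_positions(): joint angles.
- robot.current_dq(): joint speeds.
- robot.current_joint_torque(): joint torques, N m.
- robot.current_tool_pos(): TCP position.
- robot.current_eef_rot(): TCP orientation.
- robot.current_contact_force(): force on the tool from outside, world axes, zero at the start.
- robot.current_torque(): the same for the moment, N m.
- robot.current_finger_gap(): opening from 0.0 (shut) to 1.0 (fully open).
- robot.current_gripper_force(): force on a finger pad.
Only numpy, scipy, OpenCV 4.12 (cv2) and the standard library are available. Lean on these libraries where they do the work, as an engineer would, in place of code of your own. Each camera call takes 0.05 s, during which the arm holds its last target. There are 200 camera calls.

## Task

The jar with the red lid and the jar with the yellow lid were put back in each other's compartment of the counter display: swap them, so that each stands upright on the floor of the compartment with the card of its own colour. Keep the jars upright, set them down gently, and do not bump the glass guard or disturb the other jars, the tape dispenser or the pump bottle; the bare counter may be used to put a jar aside.

Things in the scene. Friction and masses are not known exactly. Their poses are not given: they have to be found in the camera images.
- display: Fixed dark wooden counter display. Origin: underside centre of its tray, on the counter; x to the customers (away from the robot), y along the row. Tray outer 116 (x) by 408 mm (y); walls 8 mm, dividers 6 mm thick, top edges 30 mm above the counter. 4 compartments, each 100 (x) by 93 mm (y) inside, centres x = 0, y = -150, -50, 50, 150 mm, floor 8 mm above the counter.
- frame (a point): Point on the display's origin, same axes. Base board 8 mm thick under the tray: x -60 to +110 mm, y +-226 mm. Steel side frames of round bar, radius 5 mm, at y = +-215 mm: upright at x = +98 mm up to 95 mm above the counter, then leaning along the glass edge up to x = -21 mm at 292 mm height.
- glass: Fixed clear glass guard, 420 mm wide (y), 230 mm long, 6 mm thick, leaning 31 degrees back over the jars to the robot's side. Origin and axes as the display's; there it runs straight from x = +98 mm at 95 mm above the counter (lower edge) to x = -21 mm at 292 mm (upper edge). A tool cannot come straight down on a jar; the robot's side below the glass is open.
- card_red: Dark red flavour card, 66 mm wide, 50 mm tall, 3 mm thick, fixed upright on the customers' side of the display tray at one of the four compartments (which one varies), its top 68 mm above the counter. Origin on the counter under the card; axes parallel to the display's; the compartment's centre is 61.5 mm from it along -x.
- place_red (a point): Centre of the floor of the compartment that carries the dark red card (8 mm above the counter); axes parallel to the display's.
- card_yellow: Yellow flavour card, 66 mm wide, 50 mm tall, 3 mm thick, fixed upright on the customers' side of the display tray at one of the four compartments (which one varies), its top 68 mm above the counter. Origin on the counter under the card; axes parallel to the display's; the compartment's centre is 61.5 mm from it along -x.
- place_yellow (a point): Centre of the floor of the compartment that carries the yellow card (8 mm above the counter); axes parallel to the display's.
- card_green: Dark green flavour card, 66 mm wide, 50 mm tall, 3 mm thick, fixed upright on the customers' side of the display tray at one of the four compartments (which one varies), its top 68 mm above the counter. Origin on the counter under the card; axes parallel to the display's; the compartment's centre is 61.5 mm from it along -x.
- place_green (a point): Centre of the floor of the compartment that carries the dark green card (8 mm above the counter); axes parallel to the display's.
- card_white: Cream white flavour card, 66 mm wide, 50 mm tall, 3 mm thick, fixed upright on the customers' side of the display tray at one of the four compartments (which one varies), its top 68 mm above the counter. Origin on the counter under the card; axes parallel to the display's; the compartment's centre is 61.5 mm from it along -x.
- place_white (a point): Centre of the floor of the compartment that carries the cream white card (8 mm above the counter); axes parallel to the display's.
- jar_red: Loose closed glass jar of dark red paste with a dark red lid and a paper label band, standing upright. Body diameter 52 mm up to 75 mm above the jar's base, then a shoulder and a lid 47 mm across over the top 17 mm; total height 104 mm, mass 0.2 to 0.4 kg. Origin: centre of the underside, z up. Starts in the compartment of the yellow card.
- jar_yellow: Loose closed glass jar of yellow paste with a yellow lid and a paper label band, standing upright. Body diameter 58 mm up to 57 mm above the jar's base, then a shoulder and a lid 53 mm across over the top 17 mm; total height 86 mm, mass 0.2 to 0.4 kg. Origin: centre of the underside, z up. Starts in the compartment of the red card.
- jar_green: Loose closed glass jar of dark green paste with a dark green lid and a paper label band, standing upright. Body diameter 56 mm up to 61 mm above the jar's base, then a shoulder and a lid 51 mm across over the top 17 mm; total height 90 mm, mass 0.2 to 0.4 kg. Origin: centre of the underside, z up. Already in its right compartment; leave alone.
- jar_white: Loose closed glass jar of cream white paste with a cream white lid and a paper label band, standing upright. Body diameter 56 mm up to 69 mm above the jar's base, then a shoulder and a lid 51 mm across over the top 17 mm; total height 98 mm, mass 0.2 to 0.4 kg. Origin: centre of the underside, z up. Already in its right compartment; leave alone.
- dispenser: Loose black desk tape dispenser, 150 mm long (own x) by 62 mm wide (own y), 84 mm tall at the tape roll, about 0.9 kg, on the seller's side of the counter. Origin: centre of the underside. Leave alone.
- pump_bottle: Loose pale pump bottle with a blue band, 60 mm diameter, 171 mm tall, its white nozzle reaching 39 mm from the axis along own -x at 161 to 171 mm height, 0.35 kg, on the seller's side of the counter. Origin: centre of the underside. Leave alone.
Things that resemble listed ones, but are neither listed nor needed, are in the scene too. What is meant by the jar_red is not blue or purple, and is the larger of those in its own colour.

How it is judged:
By the outcome, as a careful person would: the job done as asked, in the order asked, and still so for the second after the job is handed in, with the robot touching nothing.
It also fails if it takes over 72 s, if anything falls off the work surface, if the arm or the gripper's body presses on something with over 40 N, if the wrist force passes 120 N, or if a joint passes its speed limit or range.

## Working session

There is one attempt and no reset: what is moved stays moved. The work goes in short steps, each a Python script; the robot and the scene stay as the last script left them, time stands still between calls to the robot, and variables do not carry over. Pictures are saved under pics/ and viewed, at most 10 in all, crops included, and the job is handed in when it is done.

```bash
ls; mkdir -p pics; python3 - <<'E'
from station import robot, fingers, vision, workorder, recognise
import cv2, numpy as np
for n in ("scene","top"):
    im=vision.grab_frame(n); cv2.imwrite(f"pics/{n}0.png",cv2.resize(im[:,:,::-1],(800,600),interpolation=cv2.INTER_CUBIC))
    c=vision.calibration(n); print(n,c["mtx"].round(1).tolist(),c["extrinsics"].round(3).tolist(),[k for k in c])
    for l in ["display","glass","card_red","card_yellow","card_green","card_white","jar_red","jar_yellow","jar_green","jar_white","dispenser","pump_bottle"]:
        print(l,[(np.round(d["rect"]).astype(int).tolist(),round(d["p"],2)) for d in recognise(l,n)][:4])
print(robot.current_time_s())
E
```

```text
pics
scene [[350.5, 0.0, 256.9], [0.0, 350.5, 186.9], [0.0, 0.0, 1.0]] [[0.862, -0.507, -0.0, -0.496], [0.429, 0.729, 0.533, -0.295], [-0.27, -0.46, 0.846, -0.598], [0.0, 0.0, 0.0, 1.0]] ['mtx', 'extrinsics']
display [([306, 183, 190, 287], 0.61), ([323, 212, 23, 34], 0.31)]
glass [([297, 150, 169, 204], 0.98)]
card_red [([353, 255, 26, 37], 0.92), ([324, 213, 26, 32], 0.66)]
card_yellow [([296, 175, 20, 30], 0.67), ([310, 186, 193, 296], 0.46), ([324, 213, 22, 32], 0.22)]
card_green [([322, 212, 20, 32], 0.6)]
card_white [([272, 146, 15, 30], 0.68)]
jar_red [([368, 171, 39, 46], 0.85), ([274, 187, 28, 47], 0.78), ([327, 143, 22, 37], 0.7), ([214, 123, 18, 36], 0.66)]
jar_yellow [([327, 265, 38, 50], 0.78)]
jar_green [([291, 225, 32, 42], 0.82)]
jar_white [([250, 150, 24, 42], 0.75)]
dispenser [([231, 327, 76, 98], 0.64), ([250, 151, 21, 44], 0.49)]
pump_bottle [([142, 160, 56, 62], 0.82)]
top [[483.0, 0.0, 263.0], [0.0, 483.0, 186.8], [0.0, 0.0, 1.0]] [[0.025, -0.999, 0.034, -0.028], [0.985, 0.031, 0.171, -0.612], [-0.172, 0.029, 0.985, -1.043], [0.0, 0.0, 0.0, 1.0]] ['mtx', 'extrinsics']
display [([284, 179, 252, 84], 0.78)]
glass [([286, 160, 236, 48], 0.9)]
card_red [([340, 196, 30, 25], 0.66)]
card_yellow []
card_green [([253, 188, 22, 25], 0.48)]
card_white []
jar_red [([157, 193, 19, 24], 0.69), ([289, 108, 24, 30], 0.66), ([284, 177, 245, 82], 0.66), ([241, 113, 16, 29], 0.64)]
jar_yellow [([341, 196, 31, 26], 0.7)]
jar_green [([299, 194, 24, 26], 0.85)]
jar_white [([213, 187, 28, 22], 0.89)]
dispenser [([337, 278, 67, 33], 0.62)]
pump_bottle [([177, 279, 33, 36], 0.87), ([285, 179, 249, 82], 0.56)]
1.3
```

View pics/scene0.png

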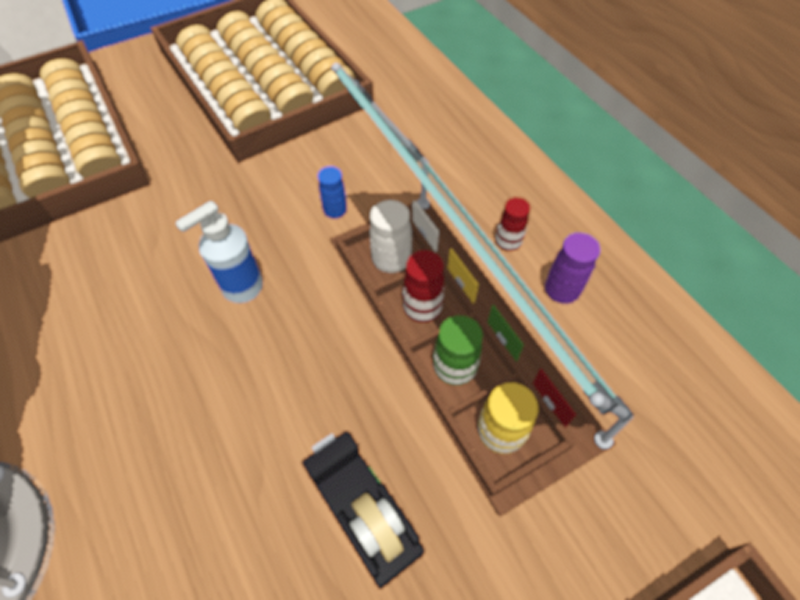

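View pics/top0.png

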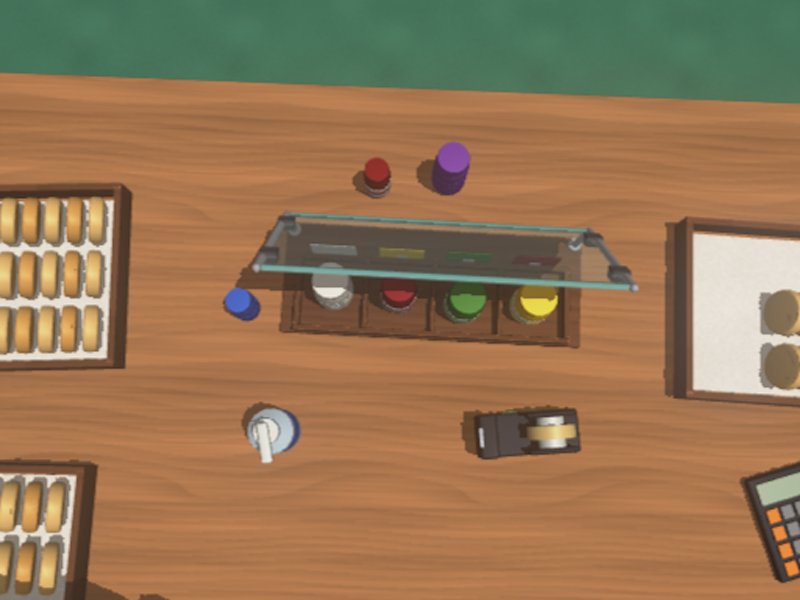

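The scene view shows the tray with cards white, yellow, green, red from far to near. There are two red-lidded jars:
- **In the tray:** scene (274,187), top (254,187), standing at the yellow card.
- **Behind the glass:** scene (328,143), top (241,113), clearly smaller.

The purple jar is at scene (368,171). The larger red one in the tray fits `jar_red`. I'll confirm it and measure the tray corners in enlarged crops.

```bash
python3 - <<'E'
from station import vision
import cv2, numpy as np
im=vision.grab_frame("top")[:,:,::-1]
cv2.imwrite("pics/topc.png",cv2.resize(im[120:235,165:375],None,fx=3.8,fy=3.8,interpolation=cv2.INTER_CUBIC))
im=vision.grab_frame("scene")[:,:,::-1]
cv2.imwrite("pics/scenec.png",cv2.resize(im[115:335,205:405],None,fx=2.7,fy=2.7,interpolation=cv2.INTER_CUBIC))
E
```

```text
(no output)
```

View pics/topc.png

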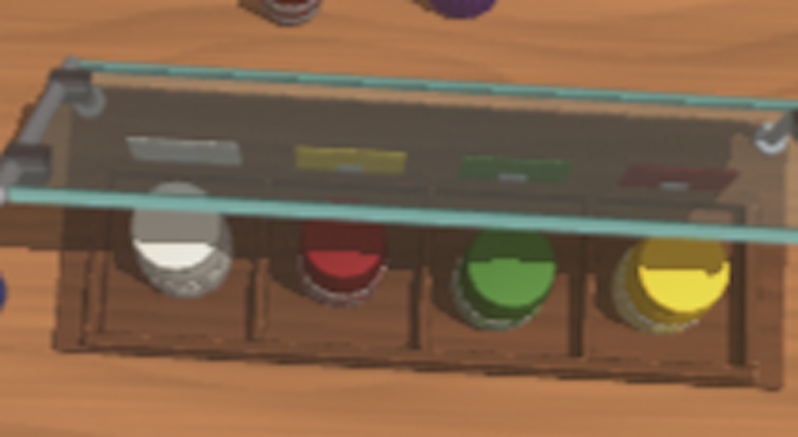

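View pics/scenec.png

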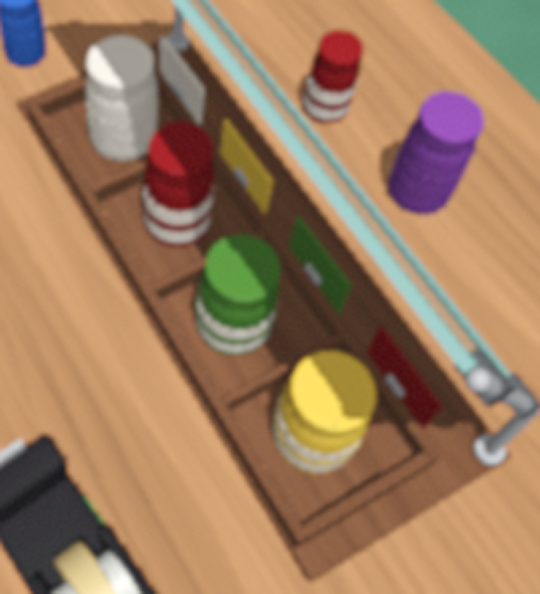

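The crop confirms it. `jar_red` is the larger red-lidded jar in the compartment with the yellow card (scene crop (180,185), i.e. full pixel (272,184)). The small red jar stands behind the glass. The yellow jar is in the red card's compartment. Next I'll fit the poses from both views.

```bash
cat > geo.py <<'E'
import numpy as np, cv2
from station import robot, fingers, vision, workorder, recognise
CAL={n:vision.calibration(n) for n in ("scene","top")}
def proj(n,P):
    P=np.atleast_2d(P); E=CAL[n]["extrinsics"]; c=P@E[:3,:3].T+E[:3,3]; c=c*[1,-1,-1]
    u=c@np.array(CAL[n]["mtx"]).T; return u[:,:2]/u[:,2:]
def ray(n,uv,z):
    E=np.array(CAL[n]["extrinsics"]); R=E[:3,:3]; C=-R.T@E[:3,3]
    d=np.linalg.inv(CAL[n]["mtx"])@[uv[0],uv[1],1]; d=R.T@(d*[1,-1,-1]); return C+d*(z-C[2])/d[2]
def disp(p,P):  # p=(x,y,yaw rad); P in display frame
    P=np.atleast_2d(P).astype(float); c,s=np.cos(p[2]),np.sin(p[2])
    return np.c_[p[0]+c*P[:,0]-s*P[:,1],p[1]+s*P[:,0]+c*P[:,1],P[:,2]]
E
python3 - <<'E'
from geo import *
from scipy.optimize import least_squares
ct=lambda u,v:(165+u/3.8,120+v/3.8); cs=lambda u,v:(205+u/2.7,115+v/2.7)
obs=[("top",(-.06,.226,0),ct(52,350)),("top",(-.06,-.226,0),ct(780,388)),
("scene",(-.06,-.226,0),cs(310,580)),("scene",(-.06,.226,.004),cs(22,105))]
for y,a,b in ((.15,(128,138),(238,142)),(.05,(297,147),(406,152)),(-.05,(463,155),(573,160)),(-.15,(628,165),(738,170))):
    obs+= [("top",(.0615,y+.033,.068),ct(*a)),("top",(.0615,y-.033,.068),ct(*b))]
for y,a,b in ((.15,(160,38),(203,95)),(.05,(222,118),(273,183)),(-.05,(292,217),(351,283)),(-.15,(374,329),(438,402))):
    obs+= [("scene",(.0615,y+.033,.068),cs(*a)),("scene",(.0615,y-.033,.068),cs(*b))]
f=lambda p:np.concatenate([(proj(n,disp(p,P))[0]-uv) for n,P,uv in obs])
r=least_squares(f,[.6,0,0],loss="soft_l1"); p=r.x
print("disp",p[:2].round(4),np.degrees(p[2]).round(2)); print(f(p).reshape(-1,2).round(1).tolist())
for nm,a,b,h in (("red",(344,241),(181,157),.112),("yel",(685,269),(336,392),.094)):
    for n,uv in (("top",ct(*a)),("scene",cs(*b))):
        w=ray(n,uv,h); c,s=np.cos(p[2]),np.sin(p[2]); d=w[:2]-p[:2]
        print(nm,n,w.round(4),"disp mm",(1000*np.array([c*d[0]+s*d[1],-s*d[0]+c*d[1]])).round(1))
for nm,uv,h in (("disp L",(304,278),.03),("disp R",(370,278),.04),("dispTop",(340,262),.04),("pump base",(178,277),.05)):
    w=ray("top",uv,h);d=w[:2]-p[:2];print(nm,w.round(3),(1000*np.array([c*d[0]+s*d[1],-s*d[0]+c*d[1]])).round(0))
yaw=np.degrees(p[2])
for a in (30,35,40,45):
    for flip in (0,1):
        o=[180,-(90-a),yaw] if not flip else [180,90-a,yaw+180]
        out=[]
        for P in ((0,.05,.06),(0,-.15,.06),(0,-.15,.13),(-.12,-.05,.05),(-.12,.05,.15),(-.2,-.15,.15)):
            q=robot.inverse_kinematics(disp(p,P)[0].tolist(),o); out.append(None if q is None else np.round(q).astype(int).tolist())
        print(a,flip,out)
E
```

```text
disp [ 0.6101 -0.0441] -1.26
[[0.3, 0.1], [0.1, -0.2], [-0.9, 2.0], [-3.1, -0.5], [-0.5, -0.3], [-0.2, 0.2], [-0.6, -0.3], [-0.1, -0.1], [-0.2, -0.1], [-0.1, 0.2], [0.4, -0.3], [0.4, -0.1], [-0.0, -0.9], [-0.7, -1.8], [0.6, 0.8], [-1.0, -0.4], [1.5, -0.4], [-0.7, 1.4], [1.7, -1.2], [0.8, 2.0]]
red top [0.6089 0.0071 0.112 ] disp mm [-2.3 51.2]
red scene [ 6.091e-01 -2.000e-04  1.120e-01] disp mm [-2.  43.9]
yel top [ 0.6019 -0.1902  0.094 ] disp mm [  -5.  -146.2]
yel scene [ 0.6058 -0.1912  0.094 ] disp mm [  -1.1 -147.2]
disp L [ 0.411 -0.109  0.03 ] [-198.  -69.]
disp R [ 0.415 -0.256  0.04 ] [-191. -216.]
dispTop [ 0.448 -0.189  0.04 ] [-158. -148.]
pump base [0.407 0.17  0.05 ] [-208.  210.]
30 0 [[46, 50, -62, 142, 153, 64, 139], [81, 52, -62, 134, 176, 34, 145], [82, 35, -62, 133, 187, 25, 122], None, None, None]
30 1 [[-41, 37, 42, 144, 188, 54, -119], [81, 52, -62, 134, 176, 34, -35], [82, 35, -62, 133, 187, 25, -58], None, None, None]
35 0 [[46, 43, -62, 139, 146, 53, 140], [79, 46, -62, 132, 168, 27, 146], [80, 30, -61, 130, 183, 16, 121], None, None, None]
35 1 [[-45, 33, 47, 142, 195, 43, -123], [79, 46, -62, 132, 168, 27, -34], [80, 30, -61, 130, 183, 16, -59], None, None, None]
40 0 [[38, 31, -51, 136, 142, 38, 135], [77, 42, -61, 129, 155, 20, 154], [64, 20, -41, 127, 227, 12, 69], None, None, None]
40 1 [[46, 38, -62, 136, 137, 43, -35], [77, 42, -61, 129, 155, 20, -26], [64, 20, -41, 127, 227, 12, -111], None, None, None]
45 0 [[30, 25, -41, 133, 136, 25, 136], [75, 38, -61, 126, 132, 15, 173], [-26, 24, 65, 126, 262, 40, 18], None, [-43, -11, 32, 145, 95, 13, 170], [-8, -14, 50, 145, -62, 21, 9]]
45 1 [[46, 34, -61, 132, 125, 35, -26], [75, 38, -61, 126, 132, 15, -7], [-26, 24, 65, 126, 262, 40, -162], None, [-46, -11, 34, 145, 95, 14, -10], [70, -6, -20, 143, -77, 35, -158]]
```

```bash
python3 - <<'E'
from geo import *
for a in (40,45,50,55,60,65):
    for az,tag in ((0,"0"),(-17.7,"-18"),(31,"31")):
        t=np.radians(az); row=[]
        for r in (.46,.50,.54,.58,.61,.64):
            s=""
            for z in (.05,.10,.15,.20):
                q=robot.inverse_kinematics([r*np.cos(t),r*np.sin(t),z],[180,-(90-a),az])
                s+="." if q is None else "#"
            row.append(s)
        print(a,tag,row)
np.set_printoptions(suppress=True)
for r,z in ((.61,.06),(.64,.06),(.54,.15)):
    for o in ([180,-40,0],[180,40,180]): print(r,z,o[1],np.round(robot.inverse_kinematics([r,0,z],o) or 0))
E
```

```text
40 0 ['....', '....', '.###', '###.', '###.', '####']
40 -18 ['....', '....', '.###', '###.', '###.', '####']
40 31 ['....', '....', '.###', '###.', '###.', '####']
45 0 ['....', '.###', '##.#', '##..', '###.', '##.#']
45 -18 ['....', '.###', '##.#', '##..', '###.', '##.#']
45 31 ['....', '.###', '##.#', '##..', '###.', '##.#']
50 0 ['..#.', '#.##', '##.#', '####', '#.##', '####']
50 -18 ['..#.', '#.##', '##.#', '####', '#.##', '####']
50 31 ['..#.', '#.##', '##.#', '####', '#.##', '####']
55 0 ['####', '#.##', '####', '####', '####', '####']
55 -18 ['####', '#.##', '####', '####', '####', '####']
55 31 ['####', '#.##', '####', '####', '####', '####']
60 0 ['####', '####', '####', '####', '####', '####']
60 -18 ['####', '####', '####', '####', '####', '####']
60 31 ['####', '####', '####', '####', '####', '####']
65 0 ['####', '####', '####', '####', '####', '####']
65 -18 ['####', '####', '####', '####', '####', '####']
65 31 ['####', '####', '####', '####', '####', '####']Traceback (most recent call last):
  File "<stdin>", line 14, in <module>
ValueError: The truth value of an array with more than one element is ambiguous. Use a.any() or a.all()
```

Both views put the jars within a few mm of their compartment centres. A 55° tool tilt aimed radially is reachable everywhere and stays clear of the glass. The plan is:
1. Set yellow aside on the bare counter at about (0.49, 0.075).
2. Move red to the red card's compartment.
3. Move yellow to the yellow card's compartment.

I'll start by approaching and gripping yellow.

```bash
cat >> geo.py <<'E'
D=np.array([.6101,-.0441,np.radians(-1.26)]); TILT=55
def pose(xy,z,az=None,back=0.,off=.004):
    """TCP pose so that jar-axis point (xy,z) lies off ahead of the grasp point; back = retreat along tool"""
    az=np.degrees(np.arctan2(xy[1],xy[0])) if az is None else az
    a,t=np.radians(TILT),np.radians(az); tz=np.array([np.cos(a)*np.cos(t),np.cos(a)*np.sin(t),-np.sin(a)])
    return (np.array([xy[0],xy[1],z])-tz*(back+off-.002)).tolist(),[180.,-(90.-TILT),float(az)]
def pol(r,az,z): t=np.radians(az); return pose((r*np.cos(t),r*np.sin(t)),z)
def rep(s): print(s,"t",round(robot.current_time_s(),1),"tcp",np.round(robot.current_tool_pos(),3),"gap",round(robot.current_finger_gap(),3),"F",np.round(robot.current_contact_force(),1),"q",np.round(robot.current_joint_positions()))
YEL=disp(D,(-.0035,-.1465,0))[0][:2]; RED=disp(D,(-.002,.050,0))[0][:2]
PY=disp(D,(-.002,.05,0))[0][:2]; PR=disp(D,(-.002,-.15,0))[0][:2]; AS=np.array([.49,.075])
GY,GR=.046,.055
E
python3 - <<'E'
from geo import *
robot.move_to(*pol(.50,45,.30)); rep("w1")
robot.move_to(*pol(.50,0,.30)); rep("w2")
az=np.degrees(np.arctan2(YEL[1],YEL[0]))
robot.move_to(*pol(.50,az,.26)); rep("w3")
fingers.gripper_to(.9,40)
robot.line_to(*pose(YEL,.008+GY,back=.10)); rep("pre")
im=vision.grab_frame("scene")[:,:,::-1]
cv2.imwrite("pics/pre.png",cv2.resize(im[60:360,180:480],None,fx=2,fy=2,interpolation=cv2.INTER_CUBIC))
E
```

```text
w1 t 2.8 tcp [0.353 0.353 0.302] gap 0.999 F [-0.6  0.2 -0.3] q [-48. -15.  -0. 119.   3.  42. -95.]
w2 t 4.2 tcp [0.499 0.002 0.302] gap 1.001 F [ 0.1  0.3 -0.2] q [ -21.  -16.   13.  119.   11.   42. -103.]
w3 t 4.9 tcp [ 0.477 -0.149  0.262] gap 1.0 F [0.  0.4 0.2] q [  -1.  -14.   12.  124.   11.   36. -103.]
pre t 6.3 tcp [ 0.548 -0.173  0.138] gap 0.904 F [-0.3  0.2  0.3] q [ -1.   5.  17. 126.  -1.  14. -92.]
```

View pics/pre.png

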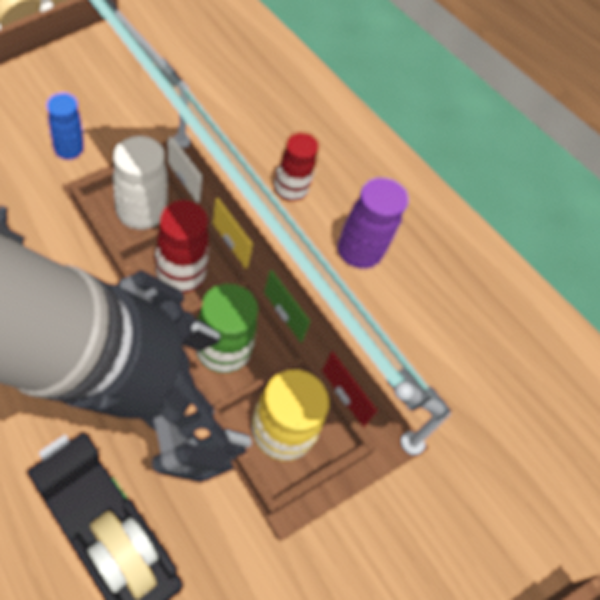

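The picture shows the open fingers, tips at about (205,335) and (235,440), straddling the line to the yellow jar at (290,415). The dispenser and glass are clear, so I'll go in and grip.

```bash
python3 - <<'E'
from geo import *
print("stop",robot.line_to(*pose(YEL,.008+GY),velocity=.08,f_stop=8)); rep("at")
fingers.gripper_to(0.3,45); rep("grip"); print(robot.current_gripper_force())
robot.line_to(*pose(YEL,.008+GY+.045),velocity=.06); rep("lift")
E
```

```text
Traceback (most recent call last):
station.PlanningError: the arm cannot follow that straight line within its joint ranges
```

```bash
python3 - <<'E'
from geo import *
import geo
for T in (45,50,55,60,65):
    geo.TILT=T
    for az in (-18,-8,0):
        print(T,az,[None if (q:=robot.inverse_kinematics(*pose(YEL,.054+dz,az=az,back=b))) is None else np.round(q).astype(int).tolist() for b,dz in ((.1,0),(.05,0),(0,0),(0,.045))])
E
```

```text
45 -18 [[70, 11, -59, 136, 121, 14, 149], [4, 13, 11, 135, 179, 13, 87], [5, 21, 11, 131, 184, 17, 82], [-14, 17, 33, 130, 213, 12, 51]]
45 -8 [[34, 6, -10, 136, 244, 12, 39], [41, 15, -20, 133, 209, 12, 75], [39, 23, -20, 130, 192, 15, 93], [21, 16, 1, 129, 230, 13, 51]]
45 0 [None, [57, 18, -31, 130, 243, 13, 54], [53, 26, -31, 127, 216, 13, 82], [45, 18, -20, 126, 252, 13, 41]]
50 -18 [[73, 12, -64, 130, 75, 14, -164], [-32, 18, 54, 131, 257, 13, 7], [-13, 23, 33, 128, 231, 12, 32], None]
50 -8 [[13, 5, 11, 131, -66, 12, -13], [74, 25, -61, 127, 93, 12, -164], [11, 21, 12, 127, 242, 14, 37], [71, 28, -62, 123, 86, 16, -156]]
50 0 [[44, 8, -15, 128, -63, 19, -4], [45, 16, -20, 126, -77, 12, 11], [73, 37, -61, 123, 98, 13, -154], [34, 17, -9, 122, -73, 14, 3]]
55 -18 [[-2, 5, 17, 126, 1, 14, -94], [42, 15, -31, 124, 52, 12, -142], [41, 23, -31, 122, 80, 13, -168], [32, 16, -20, 120, 38, 12, -129]]
55 -8 [[19, 6, 4, 125, -30, 17, -49], [20, 13, 1, 124, -42, 11, -38], [62, 30, -52, 121, 78, 16, -149], [19, 15, 1, 120, -36, 13, -45]]
55 0 [[29, 8, -2, 123, -42, 23, -27], [36, 15, -12, 
[... 191 characters left out ...]
 16, 16, 116, -11, 18, -83]]
60 -8 [[15, 8, 7, 119, -18, 25, -63], [12, 14, 9, 119, -26, 19, -55], [14, 21, 6, 117, -33, 15, -48], [11, 17, 10, 115, -26, 21, -56]]
60 0 [[21, 9, 4, 118, -28, 29, -43], [23, 15, 1, 117, -32, 23, -39], [25, 22, -3, 116, -35, 17, -36], [20, 17, 2, 114, -31, 24, -42]]
65 -18 [[1, 10, 16, 114, -4, 32, -89], [2, 16, 16, 114, -8, 26, -85], [1, 22, 17, 113, -16, 21, -79], [2, 18, 17, 111, -10, 27, -84]]
65 -8 [[13, 10, 8, 113, -12, 33, -69], [9, 16, 12, 113, -18, 27, -64], [8, 22, 13, 113, -25, 23, -58], [8, 18, 12, 110, -19, 28, -64]]
65 0 [[18, 11, 6, 112, -19, 35, -53], [17, 17, 6, 112, -23, 30, -50], [17, 23, 5, 112, -27, 25, -46], [16, 19, 7, 109, -22, 31, -51]]
```

Tilts of 45–55° pass through the wrist singularity. I'll use 62°, where the solutions are continuous, and lift parallel to the glass.

```bash
sed -i 's/TILT=55/TILT=62/' geo.py; cat >> geo.py <<'E'
def up(xy,z,h=.042,back=.02):  # lifted up-and-back parallel to the glass
    r=np.hypot(*xy); return pose(np.array(xy)*(1-back/r),z+h,az=np.degrees(np.arctan2(xy[1],xy[0])))
E
python3 - <<'E'
from geo import *
robot.line_to(*pose(YEL,.008+GY,back=.10)); rep("pre")
print("stop",robot.line_to(*pose(YEL,.008+GY),velocity=.08,f_stop=8)); rep("at")
fingers.gripper_to(0.3,45); rep("grip"); print(robot.current_gripper_force())
robot.line_to(*up(YEL,.008+GY),velocity=.06); rep("lift")
robot.line_to(*pol(.50,np.degrees(np.arctan2(YEL[1],YEL[0])),.22)); rep("out")
im=vision.grab_frame("scene")[:,:,::-1]
cv2.imwrite("pics/lift.png",cv2.resize(im[60:360,130:430],None,fx=2,fy=2,interpolation=cv2.INTER_CUBIC))
E
```

```text
pre t 6.6 tcp [ 0.559 -0.177  0.146] gap 0.902 F [-0.8 -0.6 -0.8] q [  1.   8.  16. 118.  -3.  26. -89.]
stop False
at t 8.0 tcp [ 0.603 -0.19   0.056] gap 0.902 F [-0.7 -0.1  0.3] q [  6.  21.  11. 116. -11.  15. -82.]
grip t 8.4 tcp [ 0.604 -0.19   0.057] gap 0.584 F [-2.2  3.   5.1] q [  6.  21.  11. 116. -11.  15. -82.]
45.18995932652615
lift t 9.3 tcp [ 0.583 -0.184  0.098] gap 0.582 F [ 0.5 -0.3 -3.5] q [  3.  15.  14. 117.  -8.  20. -84.]
out t 10.6 tcp [ 0.476 -0.15   0.221] gap 0.585 F [ 0.9  0.7 -2.7] q [ -3.  -8.  15. 121.   7.  39. -99.]
```

View pics/lift.png

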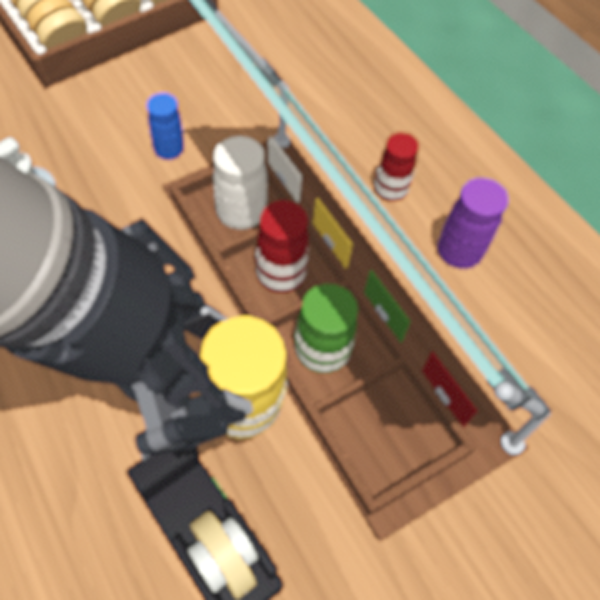

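The yellow jar hangs upright in the fingers at (245,375), its compartment is empty, and the other jars are undisturbed. Setting it aside.

```bash
cat >> geo.py <<'E'
def setdown(xy,z,az=None):
    robot.line_to(*pose(xy,z+.008,az),velocity=.08)
    s=robot.line_to(*pose(xy,z-.004,az),velocity=.02,f_stop=3); rep(f"down {s}")
    fingers.gripper_to(.80); robot.pause(.2); rep("open")
E
python3 - <<'E'
from geo import *
robot.move_to(*pol(.495,-5,.22)); robot.move_to(*pose(AS,.20)); rep("over")
setdown(AS,GY)
robot.line_to(*pose(AS,GY,back=.12)); rep("back")
robot.line_to(*pose(RED,.008+GR,back=.14)); rep("pre red")
im=vision.grab_frame("scene")[:,:,::-1]
cv2.imwrite("pics/aside.png",cv2.resize(im[60:360,130:430],None,fx=2,fy=2,interpolation=cv2.INTER_CUBIC))
E
```

```text
over t 11.7 tcp [0.489 0.074 0.201] gap 0.582 F [ 0.3  0.4 -2.3] q [-15.  -7.   3. 123.   3.  36. -96.]Traceback (most recent call last):
  File "<stdin>", line 3, in <module>
  File "geo.py", line 27, in setdown
    robot.line_to(*pose(xy,z+.008,az),velocity=.08)
    ~~~~~~~~~~~~~^^^^^^^^^^^^^^^^^^^^^^^^^^^^^^^^^^
station.PlanningError: the arm cannot follow that straight line within its joint ranges
```

```bash
python3 - <<'E'
from geo import *
for r in (.46,.48,.50,.52):
  for az0 in (8.7,):
    for da in (-30,-15,0,15,30):
        xy=(r*np.cos(np.radians(az0)),r*np.sin(np.radians(az0)))
        print(r,az0,da,[None if (q:=robot.inverse_kinematics(*pose(xy,z,az=az0+da))) is None else np.round(q).astype(int).tolist() for z in (.20,.12,.054,.045)])
E
```

```text
0.46 8.7 -30 [[-11, -6, -15, 123, 26, 47, -153], [-9, 1, -19, 130, 37, 37, -167], [-78, 11, 56, 136, 32, 20, -164], [-77, 13, 56, 137, 30, 18, -162]]
0.46 8.7 -15 [[-14, -10, -6, 126, 17, 40, -127], [-11, -3, -10, 133, 27, 27, -138], [-8, 5, -13, 138, 50, 18, -163], [-9, 7, -13, 138, 56, 17, -169]]
0.46 8.7 0 [[-15, -12, 3, 127, 4, 37, -96], [-15, -5, 3, 135, 5, 22, -98], [44, 9, -59, 138, 48, 13, -139], [35, 9, -49, 139, 52, 11, -143]]
0.46 8.7 15 [[-17, -11, 12, 126, -10, 38, -64], [-21, -4, 17, 134, -20, 25, -54], [-27, 5, 25, 139, -49, 16, -23], [-26, 6, 24, 139, -56, 15, -17]]
0.46 8.7 30 [[-21, -8, 23, 124, -21, 44, -36], [-25, -1, 30, 131, -34, 34, -21], [-26, 8, 33, 136, -57, 29, 4], [-25, 10, 32, 136, -61, 28, 8]]
0.48 8.7 -30 [[-11, -4, -15, 121, 27, 47, -153], [-10, 3, -17, 127, 38, 37, -166], [-76, 14, 56, 134, 23, 19, -155], [-75, 16, 56, 134, 20, 17, -153]]
0.48 8.7 -15 [[-13, -7, -6, 124, 18, 39, -127], [-12, -1, -8, 131, 27, 27, -138], [-14, 7, -6, 135, 48, 18, -160], [-17, 8, -3, 136, 52, 16, -164]]
0.48 8.7 0 [[-15, -9, 3, 125, 4, 36, -96], [-15, -2, 3, 132, 4, 22, 
[... 1110 characters left out ...]
3, 116, 28, 46, -153], [-13, 7, -13, 123, 38, 37, -165], [-71, 20, 55, 128, 7, 19, -138], [-71, 21, 55, 129, 3, 17, -136]]
0.52 8.7 -15 [[-13, -2, -6, 119, 18, 39, -127], [-14, 4, -5, 126, 27, 27, -137], [-24, 11, 6, 131, 39, 16, -151], [-28, 12, 10, 131, 40, 15, -152]]
0.52 8.7 0 [[-16, -4, 4, 121, 3, 35, -95], [-15, 3, 4, 127, 3, 22, -95], [22, 13, -38, 130, 44, 14, -134], [23, 15, -39, 131, 51, 14, -141]]
0.52 8.7 15 [[-18, -3, 14, 120, -14, 37, -62], [-17, 3, 14, 127, -24, 25, -50], [-3, 11, -1, 130, -37, 15, -36], [1, 12, -6, 131, -37, 13, -36]]
0.52 8.7 30 [[-20, 0, 23, 117, -26, 44, -33], [-21, 7, 25, 124, -39, 35, -18], [-12, 14, 17, 127, -54, 28, -2], [-10, 15, 15, 128, -56, 27, 0]]
```

```bash
python3 - <<'E'
from geo import *
A=39
robot.move_to(*pose(AS,.20,az=A)); rep("over")
setdown(AS,GY,az=A)
robot.line_to(*pose(AS,GY,az=A,back=.12)); rep("back")
for az in (-20,-10,0,10,20):
    print(az,[None if (q:=robot.inverse_kinematics(*pose(RED,z,az=az,back=b))) is None else np.round(q).astype(int).tolist() for z,b in ((.063,.14),(.063,.05),(.063,0),(.054,0),(.11,0))])
im=vision.grab_frame("scene")[:,:,::-1]
cv2.imwrite("pics/aside.png",cv2.resize(im[60:360,130:430],None,fx=2,fy=2,interpolation=cv2.INTER_CUBIC))
E
```

```text
over t 12.7 tcp [0.489 0.073 0.202] gap 0.584 F [-1.   0.3 -3.3] q [-21.  -3.  23. 120. -24.  44. -34.]
down True t 15.1 tcp [0.489 0.074 0.049] gap 0.584 F [-1.5 -0.3  4.4] q [-15.  12.  21. 131. -58.  28.   3.]
open t 15.6 tcp [0.488 0.074 0.048] gap 0.798 F [ 0.5 -0.3 -0.1] q [-15.  12.  21. 131. -58.  28.   3.]
back t 16.6 tcp [0.445 0.039 0.153] gap 0.803 F [-0.   0.3  0.4] q [-17.  -5.  26. 129. -29.  40. -22.]
-20 [[-1, 4, -15, 115, 27, 41, -143], [-26, 13, 16, 118, 23, 27, -140], [-42, 23, 39, 118, -2, 19, -117], [-42, 24, 38, 118, -4, 18, -116], [-30, 16, 23, 115, 16, 27, -132]]
-10 [[-7, 1, -3, 118, 16, 35, -121], [-28, 12, 23, 120, 8, 22, -114], [-46, 24, 48, 120, -34, 19, -74], [-47, 26, 50, 120, -42, 19, -68], [-31, 15, 27, 116, 1, 23, -106]]
0 [[-11, 0, 8, 119, 3, 33, -96], [-28, 12, 28, 120, -13, 21, -81], [-31, 20, 34, 120, -35, 18, -60], [-31, 21, 34, 120, -39, 17, -57], [-29, 14, 31, 117, -17, 23, -77]]
10 [[-15, 0, 18, 119, -11, 34, -69], [-22, 12, 27, 120, -29, 24, -53], [-22, 19, 28, 119, -45, 21, -39], [-22, 20, 27, 120, -47, 20, -36], [-23, 15, 28, 117, -31, 26, -52]]
20 [[-15, 2, 25, 117, -23, 39, -45], [-19, 14, 29, 118, -41, 30, -30], [-19, 21, 29, 118, -53, 28, -19], [-19, 22, 29, 118, -55, 27, -17], [-20, 16, 30, 115, -41, 32, -31]]
```

View pics/aside.png

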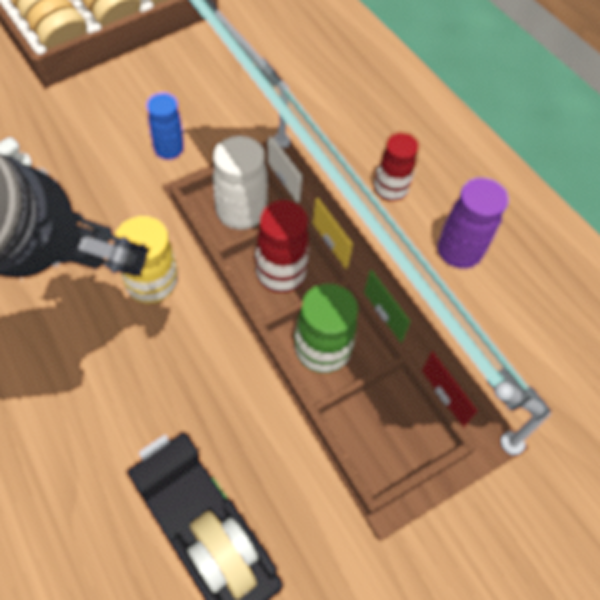

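Yellow stands upright on bare counter at (145,262), and nothing else has moved. Next is red, approached at azimuth 15°, away from the yellow jar.

```bash
cat >> geo.py <<'E'
def up(xy,z,az,h=.042,back=.02): return pose(np.array(xy)-[back,0],z+h,az=az)
E
python3 - <<'E'
from geo import *
A=15; z=.008+GR
robot.line_to(*pose(RED,z,az=A,back=.14)); rep("pre")
print("stop",robot.line_to(*pose(RED,z,az=A),velocity=.09,f_stop=8)); rep("at")
fingers.gripper_to(0.3,45); rep("grip")
robot.line_to(*up(RED,z,A),velocity=.06); rep("lift")
robot.line_to(*pose((.50,-.03),.21,az=A)); rep("out")
robot.move_to(*pose((.50,-.17),.21,az=0)); rep("over")
robot.line_to(*up(PR,z,0)); rep("in")
im=vision.grab_frame("scene")[:,:,::-1]
cv2.imwrite("pics/redin.png",cv2.resize(im[60:360,130:430],None,fx=2,fy=2,interpolation=cv2.INTER_CUBIC))
E
```

```text
pre t 17.6 tcp [ 0.544 -0.011  0.187] gap 0.797 F [-0.3 -0.3 -0.7] q [-17.   1.  23. 118. -18.  36. -56.]
stop False
at t 19.3 tcp [0.609 0.006 0.065] gap 0.802 F [-0.7 -0.3  0.4] q [-10.  19.  15. 118. -40.  21. -37.]
grip t 19.6 tcp [0.609 0.006 0.066] gap 0.543 F [-2.5  0.2  5.3] q [-10.  19.  15. 118. -40.  21. -37.]
lift t 20.5 tcp [0.588 0.006 0.106] gap 0.542 F [-0.3  0.5 -3.3] q [-15.  13.  21. 119. -32.  26. -44.]
out t 21.6 tcp [ 0.499 -0.03   0.211] gap 0.539 F [-0.9  0.5 -2.9] q [-16.  -6.  24. 121. -13.  40. -58.]
over t 22.2 tcp [ 0.499 -0.171  0.211] gap 0.545 F [ 0.7  0.5 -2.9] q [ -9.  -3.  34. 118. -15.  40. -56.]
in t 23.3 tcp [ 0.584 -0.194  0.107] gap 0.542 F [-0.2  0.5 -2.7] q [ -2.  17.  30. 115. -42.  31. -32.]
```

View pics/redin.png

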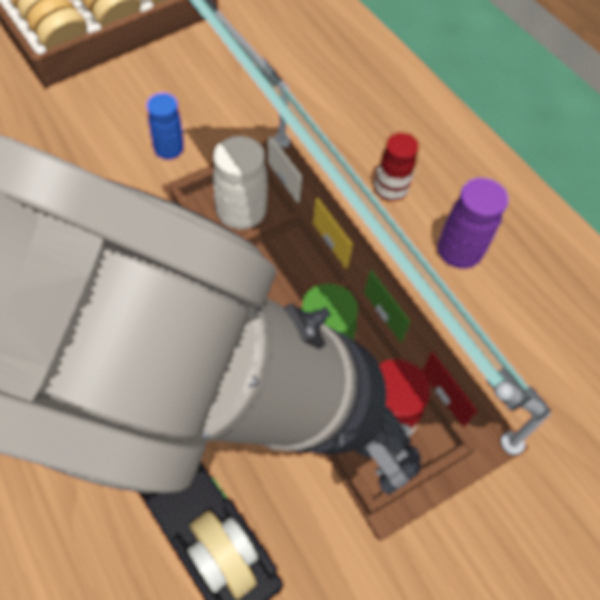

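The red jar is held upright over the red card's compartment at about (400,400), clear of the green jar and the glass. I'll set it down, then fetch yellow.

```bash
python3 - <<'E'
from geo import *
z=.008+GR
setdown(PR,z,0)
robot.line_to(*pose(PR,z,az=0,back=.14)); rep("retreat")
robot.move_to(*pose((.50,-.05),.25,az=15)); rep("high")
robot.move_to(*pose(AS,GY,az=39,back=.14)); rep("pre")
print("stop",robot.line_to(*pose(AS,GY,az=39),velocity=.09,f_stop=8)); rep("at")
fingers.gripper_to(0.3,45); rep("grip")
robot.line_to(*pose(AS,.19,az=39)); rep("lift")
robot.move_to(*pose((.51,.006),.20,az=15)); rep("over")
robot.line_to(*up(PY,.008+GY,15)); rep("in")
im=vision.grab_frame("scene")[:,:,::-1]
cv2.imwrite("pics/yelin.png",cv2.resize(im[60:360,130:430],None,fx=2,fy=2,interpolation=cv2.INTER_CUBIC))
E
```

```text
down True t 24.4 tcp [ 0.604 -0.194  0.066] gap 0.545 F [-3.4  0.2  5.3] q [  2.  23.  26. 114. -49.  27. -25.]
open t 24.9 tcp [ 0.602 -0.193  0.064] gap 0.803 F [-0.2  0.4  0.3] q [  1.  23.  26. 114. -49.  27. -26.]
retreat t 26.0 tcp [ 0.538 -0.194  0.188] gap 0.805 F [-0.2  0.5 -0.4] q [ -8.   5.  37. 115. -26.  39. -45.]
high t 26.7 tcp [ 0.499 -0.051  0.251] gap 0.799 F [-0.4 -0.  -0.7] q [-22.  -9.  32. 116.  -9.  46. -60.]
pre t 27.3 tcp [0.439 0.031 0.171] gap 0.801 F [ 0.9 -0.4  1.1] q [-30.  -9.  38. 128. -22.  42. -28.]
stop False
at t 29.0 tcp [0.49  0.074 0.048] gap 0.799 F [-0.6 -0.  -0.1] q [-30.  14.  37. 132. -63.  31.   8.]
grip t 29.3 tcp [0.49  0.075 0.049] gap 0.583 F [-2.6 -0.2  5.4] q [-30.  14.  37. 131. -63.  31.   8.]
lift t 30.4 tcp [0.488 0.074 0.19 ] gap 0.581 F [-0.8 -0.6 -3.2] q [-40.  -4.  42. 121. -23.  42. -34.]
over t 31.1 tcp [0.508 0.006 0.2  ] gap 0.584 F [ 0.4  0.6 -2.8] q [-35.  -6.  36. 122.  -7.  37. -68.]
in t 32.1 tcp [0.588 0.006 0.098] gap 0.584 F [-0.3  0.1 -3.1] q [-27.  15.  35. 120. -43.  27. -35.]
```

View pics/yelin.png

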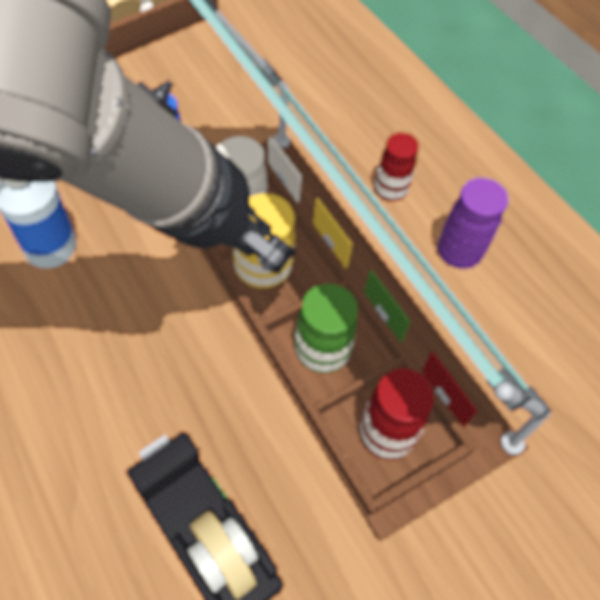

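Red stands upright in the red card's compartment at (395,415), and yellow is held over the yellow card's compartment at (265,240). Setting yellow down, retreating and checking.

```bash
python3 - <<'E'
from geo import *
z=.008+GY
setdown(PY,z,15)
robot.line_to(*pose(PY,z,az=15,back=.14)); rep("retreat")
robot.move_to(*pose((.46,-.05),.27,az=15)); robot.pause(.5); rep("clear")
im=vision.grab_frame("scene")[:,:,::-1]; im2=vision.grab_frame("top")[:,:,::-1]
a=cv2.resize(im[100:340,170:410],(400,400)); b=cv2.resize(im2[110:310,160:385],(390,400)) 
cv2.imwrite("pics/end.png",np.hstack([a,b]))
E
```

```text
down True t 33.2 tcp [0.608 0.006 0.057] gap 0.582 F [-2.9  0.6  4.8] q [-21.  21.  29. 119. -53.  24. -25.]
open t 33.7 tcp [0.606 0.006 0.055] gap 0.802 F [0.4 0.7 0.2] q [-21.  21.  29. 119. -53.  24. -25.]
retreat t 34.8 tcp [ 0.544 -0.011  0.179] gap 0.804 F [-0.5  0.1  0.1] q [-36.   1.  43. 119. -20.  35. -54.]
clear t 35.9 tcp [ 0.459 -0.05   0.271] gap 0.801 F [-0.8  0.6  0.5] q [-25. -16.  31. 118.  -3.  50. -66.]
```

View pics/end.png

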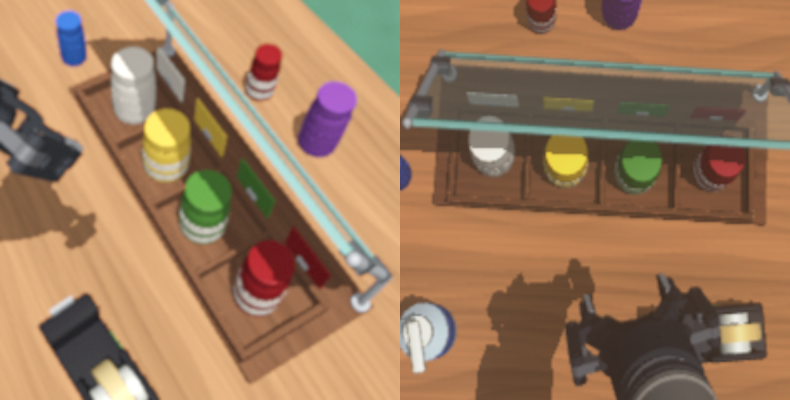

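Both jars stand upright in the compartments of their own colour: red at (265,278) and yellow at (166,145) in the left view. The other jars, the dispenser and the pump bottle are undisturbed, and the gripper is clear, so I'm handing the job in.

```bash
python3 -c "
from station import workorder; print(workorder.close_job())"
```

```text
the job is handed in; nothing more can be done
None
```

The red and yellow jars are swapped, each standing upright in the compartment with its own colour card, and the job was handed in at about 36 s with nothing else visibly moved in the last pictures; the judge's verdict was not shown.

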